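Check the brake levers on a bench-mounted scooter handlebar

ROBOT

A 7-joint arm with a two-finger parallel gripper is mounted at the origin on the work surface. World frame = base frame: x ahead of the robot, y to its left, z up, the work surface at z = 0. Lengths are in m, angles in rad, forces in N, time in s.
With the tool pointing down it reaches from about 0.425 to 0.875 m from the base axis. Payload 4.7 kg.
Tool frame: the origin (TCP) lies on the centre line of the jaws, within the pads' length; the fingertips stand 22 mm ahead of it and the grasp point (between the pads) lies 3 mm ahead of it (ctrl.tcp_to_tips is the z of the fingertips in the tool frame, in m); z points along the fingers, y is the direction in which the jaws open and shut (so a half turn about z gives the same grasp; the last joint's range is limited). The gripper opens to 87 mm and grips with 3 to 60 N. Pads are 19 mm wide; open, the fingers measure 117 mm over their backs; the gripper's body (75 mm by 190 mm) begins 51 mm behind the grasp point.
Start: joints at [1.306, 0.321, -0.07, 1.45, 0.023, 1.371, -0.057], TCP at [0.179, -0.625, 0.245] pointing down, gripper open.
Joint ranges: [-2.86, 2.86], [-0.3, 2.09], [-1.38, 1.24], [0.06, 2.45], [-1.56, 4.7], [0.09, 2.05], [-2.69, 2.69]. Speed limits (rad/s): [2.57, 2.57, 3.14, 3.14, 3.14, 3.14, 3.14].

INTERFACE

Orientations are given as a rotation vector (axis times angle).
In Python, from bench import ctrl, cams gives the robot as it stands.
- The arm moves only by the tool move_arm, never from a script. Its argument "deltas" is a list of rows, each an object with "linear": the shift along the tool's x, y, z as a fraction of full scale, a list of three; "turn": the turn, a rotation vector about the tool's x, y, z as a fraction of full scale, a list of three; "claw": the closure, from 0 (fully open) to 1 (shut). In form: [{"linear": [tx, ty, tz], "turn": [wx, wy, wz], "claw": claw}, ...]. A call has 1 to 20 rows; each row shifts and turns the commanded pose from where the row before left it, along the tool's axes as they then stand; what a row does not reach is not made up. Full scale, the value 1, is 0.03 m for a shift and 4 degrees for a turn. A row lasts 1/12 s, in which the tool goes at most 41.7 mm and 7.16 degrees, less where a joint would pass 70% of its speed; a pose out of reach is approached as far as the arm can. A call with a number of a shift or a turn outside -1 to 1 is refused whole. A call with a gripper value outside its range is refused whole. The fingers move at their own pace and stop on an object; "grip_force" is the grip in N (left out, the last holds). Time passes only in rows, so rows that do not move let the fingers close. It gives the time, the measured TCP pose, the force and the opening at its end, in the units of the state.
- ctrl.get_state(): the state, without advancing time (a new reading comes with each control period).
- cams.get_image(name): name is "scene" or "top" or "wrist"; returns a dict with "image" (420x560x3 uint8, red, green, blue), "K" (3x3 intrinsics, pixels), "world_from_camera" (4x4, takes a point from camera to world coordinates); the wrist camera has in their place "tool_from_camera" (4x4, takes a point from camera to tool coordinates, whose origin is the TCP and whose axes are the flange's). Camera axes: x right, y down, z forward; pixel columns grow to the right and rows downward; lengths in m; the calibration is good to about 2 mm. A picture is of the moment at which its call begins: read the wrist's pose just before it. There is no depth.
- ctrl.close_job(): hands the job in, once; it reports no verdict.
The state is a dict: "time": time; "joint_positions": joint angles; "qd": joint speeds; "joint_torque": joint torques, N m; "position": TCP position; "tool_rot": TCP orientation; "ft_force": force on the tool from outside, world axes, zero at the start; "torque": the same for the moment, N m; "grip_width": opening from 0.0 (shut) to 1.0 (fully open).
Only numpy, scipy, OpenCV 4.12 (cv2) and the standard library are available. Lean on these libraries where they do the work, as an engineer would, in place of code of your own. Each camera call takes 0.05 s, during which the arm holds its last target. There are 200 camera calls.

TASK

Check that both brake levers on the scooter handlebar stop short of the grips: with the backs of your fingers, from the side away from the grip, press the lever on the thumb-throttle side in until it comes up firmly against its stop, keep about 15 N on it for a full second, and ease it back out without letting it snap; then do the same with the lever on the bell side. Only push the levers, do not hook or pinch them, never force them (40 N is too much), and leave everything else on the bench where it is.

Things in the scene. Friction and masses are not known exactly. Their poses are not given: they have to be found in the camera images.
- stand: Fixed bench stand with a scooter handlebar. Origin: under the centre of the base plate (200 x 150 x 12 mm), on the bench; x away from the robot to the rider's side, y along the bar, z up; yaw within 0.3. Bar: 22 mm thick, 500 mm long, axis 150 mm above the origin; 33 mm rubber grips on its ends. Thumb throttle on the +y half, domed bell on the -y half; highest parts 188 mm above the bench, at the bar's middle.
- front_lever_pad (a point): Where to press the brake lever on the thumb throttle side (+y): on the blade's outer face, which looks away from the grip. Turns with the lever; lever out: axes as the stand's, x = pressing direction, 69 mm before the bar axis, at bar height. Blade 10 mm thick (x), 14 mm high (z), straight from 52 mm inboard to 28 mm outboard, then a 17 mm knob; upright pivot 80 mm inboard, 19 mm along +x.
- front_lever (a joint): Brake lever on the thumb throttle side: 0 rad fully out, grows as pressed in; a spring brings it back. At the pad it takes 2 N at first, 5 N just before the stop at 0.26 rad; there the pad has moved 21 mm and the lever's end knob is still 10 mm short of the grip (38 mm when out). The stop is a rigid steel screw: there the force climbs steeply.
- rear_lever_pad (a point): Where to press the brake lever on the bell side (-y): on the blade's outer face, which looks away from the grip. Turns with the lever; lever out: axes as the stand's, x = pressing direction, 69 mm before the bar axis, at bar height. Blade 10 mm thick (x), 14 mm high (z), straight from 52 mm inboard to 28 mm outboard, then a 17 mm knob; upright pivot 80 mm inboard, 19 mm along +x.
- rear_lever (a joint): Brake lever on the bell side: 0 rad fully out, grows as pressed in; a spring brings it back. At the pad it takes 2 N at first, 5 N just before the stop at 0.26 rad; there the pad has moved 21 mm and the lever's end knob is still 10 mm short of the grip (38 mm when out). The stop is a rigid steel screw: there the force climbs steeply.
- screwdriver: Bystander: screwdriver 200 mm long, 26 mm thick, lying under the bar. Origin: middle of its underside.
- wrench: Bystander: steel spanner 180 mm long, 8 mm thick, lying beyond the stand. Origin: middle of its underside.
- spare_grip: Bystander: loose rubber grip 116 mm long, 36 mm thick, lying under the bar. Origin: middle of its underside.
- tape: Bystander: roll of black tape, 96 mm across, 19 mm high. Origin: centre of its underside.
- dish: Bystander: black parts dish, 90 mm across, 24 mm high. Origin: centre of its underside.
- control_box: Bystander: black box with three knobs, 70 x 100 mm, 53 mm high. Origin: centre of its underside.
- coupling: Bystander: black pipe coupling standing upright, 76 mm across, 75 mm high. Origin: centre of its underside.
- drill: Bystander: cordless drill standing on its battery (115 x 75 mm), 203 mm high, at the right of the bench. Origin: centre of its underside.

How it is judged:
On the way, in this order (a step that is already met when the one before it is completed fails the run):
1. the thumb-throttle side lever is pressed in to its stop with more than 8 N and held there (value of joint front_lever above 0.24 rad and contact force between the fingers and front_lever above 8 N), for 0.8 s.
2. the thumb-throttle side lever is back out (value of joint front_lever below 0.03 rad), for 0.1 s.
3. the bell side lever is pressed in to its stop with more than 8 N and held there (value of joint rear_lever above 0.24 rad and contact force between the fingers and rear_lever above 8 N), for 0.8 s.
4. the bell side lever is back out (value of joint rear_lever below 0.03 rad), for 0.1 s.
At the end, for the whole second after the job is handed in: Each lever in turn, throttle side first, was held at its stop (above 0.24 rad) with over 8 N for 0.8 s and came back out no faster than 3 rad/s; both end fully out (below 0.03 rad). Force on a lever stayed under 40 N and nothing else moved over 30 mm (value of joint each of front_lever, rear_lever below 0.03 rad); the robot touches nothing.
It fails at once if a lever is forced with more than 40 N (contact force between the fingers and front_lever above 40 N or contact force between the fingers and rear_lever above 40 N).
It fails at once if a lever snaps back faster than 3 rad/s (velocity of joint any of front_lever, rear_lever below -3 rad/s).
It fails at once if a lever is hooked or pinched between the fingers ((contact force between the fingers and front_lever above 0.5 N and x of the grasp point in the frame of front_lever_pad between -0.001 and 0.09 m and y of the grasp point in the frame of front_lever_pad between -0.045 and 0.045 m and z of the grasp point in the frame of front_lever_pad between -0.025 and 0.025 m) or (contact force between the fingers and rear_lever above 0.5 N and x of the grasp point in the frame of rear_lever_pad between -0.001 and 0.09 m and y of the grasp point in the frame of rear_lever_pad between -0.045 and 0.045 m and z of the grasp point in the frame of rear_lever_pad between -0.025 and 0.025 m)).
It fails at once if a bystander is moved more than 30 mm (distance of any of screwdriver, wrench, spare_grip, tape, dish, control_box, coupling, drill from where it was at the start of the episode above 0.03 m).
It also fails if it takes over 61 s, if anything falls off the work surface, if the arm or the gripper's body presses on something with over 40 N, if the wrist force passes 120 N, or if a joint passes its speed limit or range.

## Working session

There is one attempt and no reset: what is moved stays moved. The work goes in short steps, Python scripts to look and compute and a tool call to move; the robot and the scene stay as the last step left them, time stands still between calls to the robot, and variables do not carry over. Pictures are saved under pics/ and viewed, about 8 in all and at most 12, crops included, and the job is handed in when it is done.

Besides the shell and the picture viewer there is one more tool, called by a JSON object that holds its "method" and its "body". move_arm: Moves the arm, as the interface text tells. Shift numbers are shares of 0.03 m and turn numbers shares of 4 degrees, none past 1 either way. Its arguments: {"type":"object","properties":{"deltas":{"type":"array"},"grip_force":{"type":"number"}},"required":["deltas"]}

```bash
mkdir -p pics; python3 - <<'E'
from bench import ctrl,cams
import cv2,numpy as np
s=ctrl.get_state(); print(s, ctrl.tcp_to_tips)
for n in ["scene","top"]:
    d=cams.get_image(n); cv2.imwrite(f"pics/{n}0.png",d["image"][:,:,::-1]); print(n,d["K"].tolist(),np.round(d["world_from_camera"],4).tolist())
a=cv2.imread("pics/scene0.png");b=cv2.imread("pics/top0.png")
E
```

```text
{'time': 0.0, 'joint_positions': array([ 1.30610142,  0.32182784, -0.07010514,  1.45167586,  0.02260587,
        1.37082175, -0.05693594]), 'qd': array([-5.03742672e-04, -4.91574955e-05,  2.57219569e-04, -2.97680765e-05,
        1.02281687e-03, -6.42132307e-04, -1.20762953e-04]), 'joint_torque': array([-5.38191744e-04, -4.91286349e+01, -4.04133406e-01, -3.12525237e+01,
       -6.38177013e-02,  4.37792810e-02,  1.85533945e-04]), 'position': array([ 0.17869821, -0.62441068,  0.24345807]), 'tool_rot': array([-3.10922388e+00, -4.36271309e-01,  5.78088250e-04]), 'ft_force': array([1.05851917, 0.18679476, 0.25446449]), 'torque': array([0.00128921, 0.01356504, 0.02375651]), 'grip_width': 1.0011146652210432} 0.022
scene [[410.5442117276117, 0.0, 279.3228235654365], [0.0, 410.5442117276117, 210.98517455836975], [0.0, 0.0, 1.0]] [[-0.4835, 0.7572, -0.4391, 1.128], [0.8754, 0.4184, -0.2422, 0.2859], [0.0004, -0.5015, -0.8652, 1.1793], [0.0, 0.0, 0.0, 1.0]]
top [[404.01444528870644, 0.0, 277.43175250177984], [0.0, 404.01444528870644, 209.76476579440376], [0.0, 0.0, 1.0]] [[-0.0143, -0.9872, 0.159, 0.4076], [-0.9999, 0.0139, -0.0039, -0.0456], [0.0016, -0.159, -0.9873, 1.1264], [0.0, 0.0, 0.0, 1.0]]
```

View pics/top0.png

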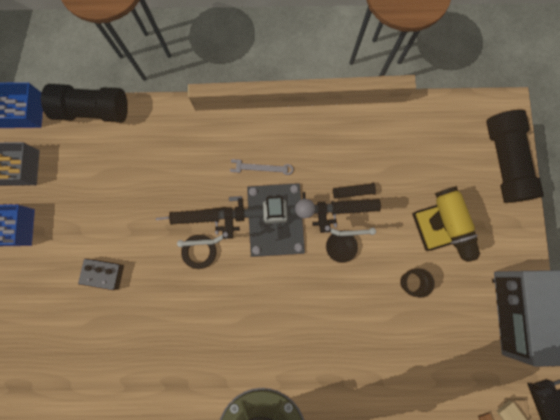

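View pics/scene0.png

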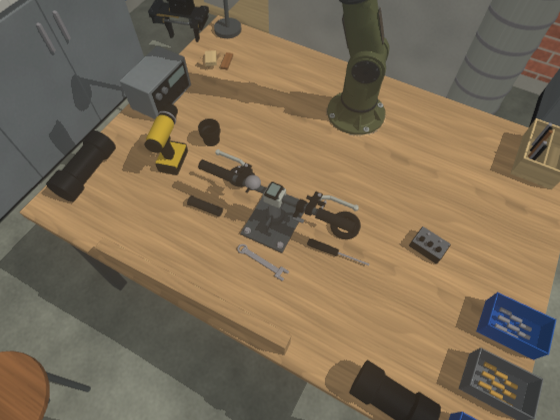

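The top view shows the stand plate at about (277,220). The throttle lever runs from (180,244) to (222,240), and the bell lever from (330,232) to (373,231). The tape lies under the left lever and the dish under the right one. Next I'll zoom in for precise points.

```bash
cat > h.py <<'E'
from bench import ctrl,cams
import cv2,numpy as np
def ray(d,p,z):
    K=d["K"];T=d["world_from_camera"]
    r=T[:3,:3]@np.linalg.inv(K)@[p[0],p[1],1]; o=T[:3,3]
    return o+r*(z-o[2])/r[2]
def proj(d,P):
    T=np.linalg.inv(d["world_from_camera"]); c=T[:3,:3]@P+T[:3,3]; q=d["K"]@c; return q[:2]/q[2]
E
python3 - <<'E'
import cv2
b=cv2.imread("pics/top0.png")
c=b[165:275,150:400]
cv2.imwrite("pics/topc.png",cv2.resize(c,None,fx=3.2,fy=3.2,interpolation=cv2.INTER_CUBIC))
E
```

```text
(no output)
```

View pics/topc.png

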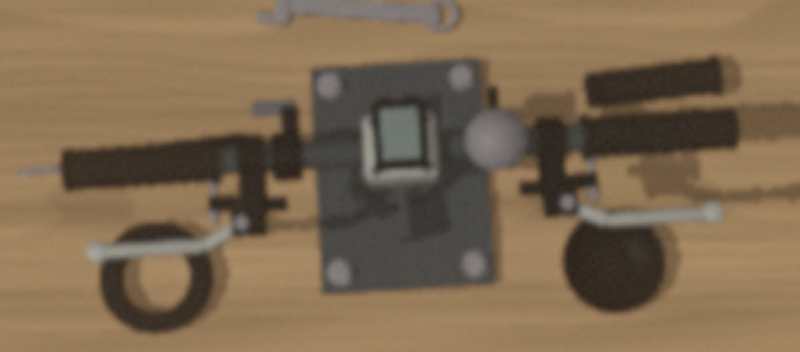

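```bash
python3 - <<'E'
from h import *
d=cams.get_image("top")
f=lambda p,z: ray(d,(150+(p[0]+.5)/3.2-.5,165+(p[1]+.5)/3.2-.5),z)
C=np.array([f(p,.012) for p in [(313,69),(483,60),(495,282),(323,292)]]);print(C,C.mean(0),[np.linalg.norm(C[i]-C[i-1]) for i in range(4)])
L,R=f((64,170),.15),f((737,128),.15); print("bar",L,R,(L+R)/2,np.linalg.norm(L-R),np.arctan2(-(L-R)[0],(L-R)[1]))
kl,kr=f((96,252),.15),f((712,212),.15)
pl=f((205,246),.15),f((610,218),.15); print("knobs",kl,kr,"blade inner",pl)
ym=np.arctan2(-(L-R)[0],(L-R)[1])
Rz=np.array([[np.cos(ym),-np.sin(ym)],[np.sin(ym),np.cos(ym)]])
o=(L+R)[:2]/2
for n,k in [("kl",kl),("kr",kr),("pl",pl[0]),("pr",pl[1]),("plate",C.mean(0))]: print(n,Rz.T@(k[:2]-o))
E
```

```text
[[ 0.65547978  0.03351512  0.012     ]
 [ 0.66150276 -0.11648136  0.012     ]
 [ 0.46632855 -0.12220615  0.012     ]
 [ 0.45989695  0.02544435  0.012     ]] [ 0.56080201 -0.04493201  0.012     ] [np.float64(0.1957492810397605), np.float64(0.15011735216045988), np.float64(0.1952581480113081), np.float64(0.14779051733766277)]
bar [0.54872549 0.2136525  0.15      ] [ 0.57397718 -0.30122502  0.15      ] [ 0.56135133 -0.04378626  0.15      ] 0.5154963648073817 0.049004815089564474
knobs [0.48588602 0.18776876 0.15      ] [ 0.50959275 -0.2787088   0.15      ] blade inner (array([0.48924672, 0.10560433, 0.15      ]), array([ 0.50612269, -0.20111779,  0.15      ]))
kl [-0.06403195  0.23497373]
kr [-0.06320418 -0.23210512]
pl [-0.06470013  0.15274331]
pr [-0.06286926 -0.15443726]
plate [-0.00060479 -0.00111746]
```

Everything matches the given sizes: plate about 196 x 149 mm, and the lever blades 64 mm in front of the bar. The stand is at (0.561, -0.044) with yaw about 0.044. I'll swing the arm around towards the throttle side with the fingers shut.

{"method": "move_arm", "body": {"deltas": [{"linear": [0.5,0,-0.5],"turn": [0,0,-0.4],"claw": 1},{"linear": [1,-0.2,-0.4],"turn": [0,0,-0.75],"claw": 1},{"linear": [1,-0.2,-0.3],"turn": [0,0,-0.75],"claw": 1},{"linear": [1,-0.2,-0.2],"turn": [0,0,-0.75],"claw": 1},{"linear": [1,-0.2,-0.1],"turn": [0,0,-0.75],"claw": 1},{"linear": [1,-0.2,0],"turn": [0,0,-0.75],"claw": 1},{"linear": [1,-0.2,0],"turn": [0,0,-0.75],"claw": 1},{"linear": [1,-0.2,0],"turn": [0,0,-0.75],"claw": 1},{"linear": [1,-0.2,0],"turn": [0,0,-0.75],"claw": 1},{"linear": [1,-0.2,0],"turn": [0,0,-0.75],"claw": 1},{"linear": [1,-0.2,0],"turn": [0,0,-0.75],"claw": 1},{"linear": [1,-0.2,0],"turn": [0,0,-0.75],"claw": 1},{"linear": [1,-0.2,0],"turn": [0,0,-0.75],"claw": 1},{"linear": [1,-0.2,0],"turn": [0,0,-0.75],"claw": 1},{"linear": [1,-0.2,0],"turn": [0,0,-0.75],"claw": 1},{"linear": [1,-0.2,0],"turn": [0,0,-0.75],"claw": 1},{"linear": [0.5,0,0],"turn": [0,0,-0.4],"claw": 1},{"linear": [0,0,0],"turn": [0,0,0],"claw": 1}], "grip_force": 30}}

```text
time: 1.65
position: [0.4904, -0.2611, 0.2897]
tool_rot: [-2.655, -1.679, -0.002]
ft_force: [0.6, 0.6, 0.3]
grip_width: 0.005
```

```bash
cat >> h.py <<'E'
from scipy.spatial.transform import Rotation as Ro
o=np.array([.561,-.0445,0]); yaw=.044
Rs=Ro.from_euler('z',yaw)
G=Rs*Ro.from_matrix(np.array([[0,1,0],[1,0,0],[0,0,-1.]]))  # tool y = stand x, tool x = stand y
def need(local):
    s=ctrl.get_state(); t=o+Rs.apply(local); R=Ro.from_rotvec(s["tool_rot"])
    print("t",s["time"],"pos",s["position"].round(4),"stand",Rs.inv().apply(s["position"]-o).round(4),"F",Rs.inv().apply(s["ft_force"]).round(1),"w",round(s["grip_width"],3))
    print("target",t.round(4),"shift/0.03 in tool",(R.inv().apply(t-s["position"])/.03).round(2),"in goal axes",(G.inv().apply(t-s["position"])/.03).round(2),"turn/4deg",(np.degrees((R.inv()*G).as_rotvec())/4).round(2))
E
python3 -c "
from h import *
need([-.115,.202,.30])"
```

```text
t 1.65 pos [ 0.4904 -0.2611  0.2897] stand [-0.0801 -0.2133  0.2897] F [0.6 0.6 0.3] w 0.005
target [0.4372 0.1522 0.3   ] shift/0.03 in tool [11.69 -7.51 -0.33] in goal axes [13.84 -1.16 -0.34] turn/4deg [ 0.01 -0.02 -6.98]
```

{"method": "move_arm", "body": {"deltas": [{"linear": [0,-0.5,0],"turn": [0,0,-1],"claw": 1},{"linear": [0,-0.4,0],"turn": [0,0,-1],"claw": 1},{"linear": [0,0,0],"turn": [0,0,-1],"claw": 1},{"linear": [0,0,0],"turn": [0,0,-1],"claw": 1},{"linear": [0,0,0],"turn": [0,0,-1],"claw": 1},{"linear": [0,0,0],"turn": [0,0,-1],"claw": 1},{"linear": [0.8,0,0],"turn": [0,0,-0.98],"claw": 1},{"linear": [1,0,0],"turn": [0,0,0],"claw": 1},{"linear": [1,0,0],"turn": [0,0,0],"claw": 1},{"linear": [1,0,0],"turn": [0,0,0],"claw": 1},{"linear": [1,0,0],"turn": [0,0,0],"claw": 1},{"linear": [1,0,0],"turn": [0,0,0],"claw": 1},{"linear": [1,0,0],"turn": [0,0,0],"claw": 1},{"linear": [1,0,0],"turn": [0,0,0],"claw": 1},{"linear": [1,0,0],"turn": [0,0,0],"claw": 1},{"linear": [1,0,0],"turn": [0,0,0],"claw": 1},{"linear": [1,0,0],"turn": [0,0,0],"claw": 1},{"linear": [1,0,0],"turn": [0,0,0],"claw": 1},{"linear": [1,0,0],"turn": [0,0,0],"claw": 1},{"linear": [1,0,0],"turn": [0,0,0],"claw": 1}]}}

```text
time: 3.32
position: [0.451, 0.1585, 0.2898]
tool_rot: [2.184, 2.256, 0.0]
ft_force: [0.4, -1.1, 0.1]
grip_width: 0.005
```

```bash
python3 -c "
from h import *
need([-.115,.202,.164])
d=cams.get_image('wrist');cv2.imwrite('pics/w1.png',d['image'][:,:,::-1]);print(d['tool_from_camera'].round(3).tolist())"
```

```text
t 3.3167 pos [0.451  0.1585 0.2898] stand [-0.1009  0.2077  0.2898] F [ 0.3 -1.1  0.1] w 0.005
target [0.4372 0.1522 0.164 ] shift/0.03 in tool [-0.19 -0.47  4.19] in goal axes [-0.19 -0.47  4.19] turn/4deg [ 0.02  0.01 -0.17]
[[-0.001, -0.971, -0.239, 0.065], [1.0, -0.001, -0.0, -0.0], [-0.0, -0.239, 0.971, -0.14], [0.0, 0.0, 0.0, 1.0]]
```

View pics/w1.png

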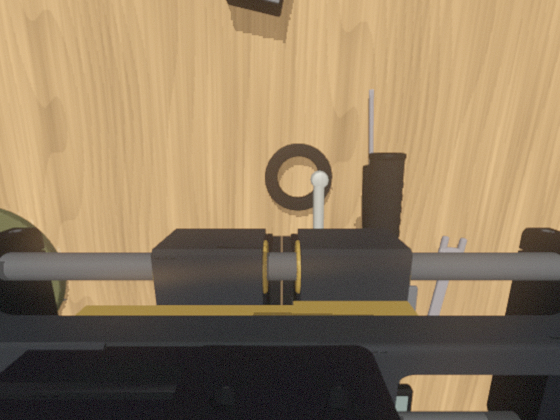

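```bash
python3 -c "
from h import *
s=ctrl.get_state();d=cams.get_image('wrist')
T=np.eye(4);T[:3,:3]=Ro.from_rotvec(s['tool_rot']).as_matrix();T[:3,3]=s['position']
d['world_from_camera']=T@d['tool_from_camera']
for p in [(320,180),(319,228)]: print(Rs.inv().apply(ray(d,p,.153)-o))
"
```

```text
[-0.0648155   0.24161813  0.153     ]
[-0.06450247  0.1938634   0.153     ]
```

{"method": "move_arm", "body": {"deltas": [{"linear": [-0.1,-0.5,0],"turn": [0,0,-0.17],"claw": 1},{"linear": [-0.1,-0.2,0.6],"turn": [0,0,0],"claw": 1},{"linear": [0,0,0.9],"turn": [0,0,0],"claw": 1},{"linear": [0,0,0.9],"turn": [0,0,0],"claw": 1},{"linear": [0,0,0.9],"turn": [0,0,0],"claw": 1},{"linear": [0,0,0.6],"turn": [0,0,0],"claw": 1},{"linear": [0,0,0.29],"turn": [0,0,0],"claw": 1},{"linear": [0,0,0],"turn": [0,0,0],"claw": 1},{"linear": [0,0,0],"turn": [0,0,0],"claw": 1}]}}

```text
time: 4.17
position: [0.4302, 0.1516, 0.1643]
tool_rot: [-2.169, -2.273, -0.0]
ft_force: [-0.4, 0.5, -0.0]
grip_width: 0.009
```

```bash
python3 -c "
from h import *
need([-.084,.202,.164])
d=cams.get_image('scene');cv2.imwrite('pics/s2.png',cv2.resize(d['image'][110:260,180:380,::-1],None,fx=3.5,fy=3.5,interpolation=cv2.INTER_CUBIC))"
```

```text
t 4.1667 pos [0.4302 0.1516 0.1643] stand [-0.122   0.2017  0.1643] F [-0.4  0.5 -0. ] w 0.009
target [0.4682 0.1536 0.164 ] shift/0.03 in tool [0.01 1.27 0.01] in goal axes [0.01 1.27 0.01] turn/4deg [ 0.   -0.    0.04]
```

View pics/s2.png

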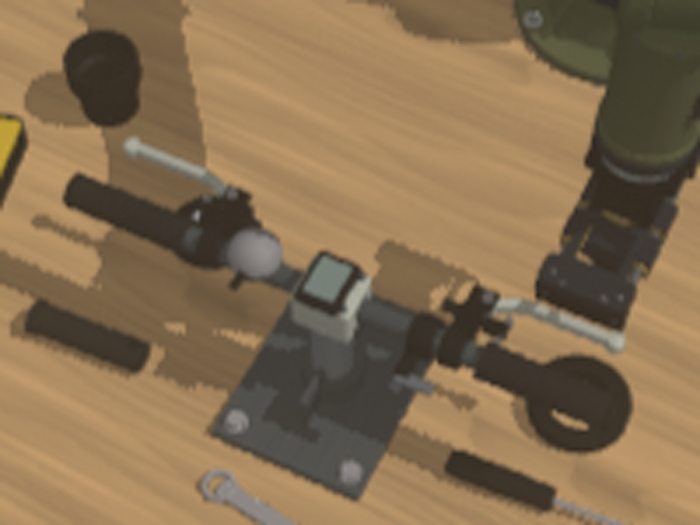

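Knob measured from near at stand (-0.065, 0.242), as expected. The shut fingers hang in front of the throttle lever blade. I'll close in now.

{"method": "move_arm", "body": {"deltas": [{"linear": [0,0.4,0],"turn": [0,0,0],"claw": 1},{"linear": [0,0.4,0],"turn": [0,0,0],"claw": 1},{"linear": [0,0.1,0],"turn": [0,0,0],"claw": 1},{"linear": [0,0.1,0],"turn": [0,0,0],"claw": 1},{"linear": [0,0.1,0],"turn": [0,0,0],"claw": 1},{"linear": [0,0,0],"turn": [0,0,0],"claw": 1},{"linear": [0,0,0],"turn": [0,0,0],"claw": 1}]}}

```text
time: 4.8
position: [0.4623, 0.1541, 0.164]
tool_rot: [2.167, 2.275, -0.0]
ft_force: [-0.7, -0.2, -0.3]
grip_width: 0.007
```

{"method": "move_arm", "body": {"deltas": [{"linear": [0,0.1,0],"turn": [0,0,0],"claw": 1},{"linear": [0,0.1,0],"turn": [0,0,0],"claw": 1},{"linear": [0,0.1,0],"turn": [0,0,0],"claw": 1},{"linear": [0,0,0],"turn": [0,0,0],"claw": 1},{"linear": [0,0,0],"turn": [0,0,0],"claw": 1}]}}

```text
time: 5.22
position: [0.4715, 0.1546, 0.1638]
tool_rot: [-2.167, -2.274, 0.0]
ft_force: [-0.0, 0.5, -0.9]
grip_width: 0.0
```

{"method": "move_arm", "body": {"deltas": [{"linear": [0,0.1,0],"turn": [0,0,0],"claw": 1},{"linear": [0,0.1,0],"turn": [0,0,0],"claw": 1},{"linear": [0,0,0],"turn": [0,0,0],"claw": 1},{"linear": [0,0,0],"turn": [0,0,0],"claw": 1}]}}

```text
time: 5.55
position: [0.4767, 0.1554, 0.1636]
tool_rot: [-2.165, -2.274, 0.001]
ft_force: [-3.1, 2.9, 1.4]
grip_width: 0.007
```

{"method": "move_arm", "body": {"deltas": [{"linear": [0,0.1,0],"turn": [0,0,0],"claw": 1},{"linear": [0,0.1,0],"turn": [0,0,0],"claw": 1},{"linear": [0,0.1,0],"turn": [0,0,0],"claw": 1},{"linear": [0,0,0],"turn": [0,0,0],"claw": 1},{"linear": [0,0,0],"turn": [0,0,0],"claw": 1}]}}

```text
time: 5.97
position: [0.4851, 0.1569, 0.1635]
tool_rot: [-2.163, -2.274, 0.001]
ft_force: [-5.5, 4.2, 1.8]
grip_width: 0.004
```

{"method": "move_arm", "body": {"deltas": [{"linear": [0,0.05,0],"turn": [0,0,0],"claw": 1},{"linear": [0,0.05,0],"turn": [0,0,0],"claw": 1},{"linear": [0,0,0],"turn": [0,0,0],"claw": 1},{"linear": [0,0,0],"turn": [0,0,0],"claw": 1}]}}

```text
time: 6.3
position: [0.4879, 0.1572, 0.1635]
tool_rot: [-2.163, -2.274, 0.001]
ft_force: [-6.1, 4.4, 1.7]
grip_width: 0.005
```

{"method": "move_arm", "body": {"deltas": [{"linear": [0,0.05,0],"turn": [0,0,0],"claw": 1},{"linear": [0,0,0],"turn": [0,0,0],"claw": 1},{"linear": [0,0,0],"turn": [0,0,0],"claw": 1}]}}

```text
time: 6.55
position: [0.4893, 0.1574, 0.1635]
tool_rot: [-2.163, -2.274, 0.001]
ft_force: [-5.8, 3.9, 2.0]
grip_width: -0.001
```

{"method": "move_arm", "body": {"deltas": [{"linear": [0,0.05,0],"turn": [0,0,0],"claw": 1},{"linear": [0,0,0],"turn": [0,0,0],"claw": 1},{"linear": [0,0,0],"turn": [0,0,0],"claw": 1}]}}

```text
time: 6.8
position: [0.4907, 0.1575, 0.1635]
tool_rot: [-2.162, -2.274, 0.001]
ft_force: [-5.9, 4.5, 1.4]
grip_width: 0.008
```

{"method": "move_arm", "body": {"deltas": [{"linear": [0,0.05,0],"turn": [0,0,0],"claw": 1},{"linear": [0,0,0],"turn": [0,0,0],"claw": 1},{"linear": [0,0,0],"turn": [0,0,0],"claw": 1}]}}

```text
time: 7.05
position: [0.4921, 0.1575, 0.1635]
tool_rot: [-2.162, -2.274, 0.002]
ft_force: [-6.2, 4.2, 1.6]
grip_width: 0.004
```

{"method": "move_arm", "body": {"deltas": [{"linear": [0,0.04,0],"turn": [0,0,0],"claw": 1},{"linear": [0,0,0],"turn": [0,0,0],"claw": 1},{"linear": [0,0,0],"turn": [0,0,0],"claw": 1}]}}

```text
time: 7.3
position: [0.4922, 0.1576, 0.1634]
tool_rot: [-2.161, -2.273, 0.005]
ft_force: [-8.5, 3.6, 4.0]
grip_width: 0.009
```

{"method": "move_arm", "body": {"deltas": [{"linear": [0,0.04,0],"turn": [0,0,0],"claw": 1},{"linear": [0,0,0],"turn": [0,0,0],"claw": 1},{"linear": [0,0,0],"turn": [0,0,0],"claw": 1}]}}

```text
time: 7.55
position: [0.4924, 0.1577, 0.1633]
tool_rot: [-2.16, -2.272, 0.008]
ft_force: [-12.5, 3.6, 7.2]
grip_width: 0.006
```

The lever is at its stop: position stays put while the force climbs about 4 N per 1.2 mm. I'll go to 15 N and hold.

{"method": "move_arm", "body": {"deltas": [{"linear": [0,0.02,0],"turn": [0,0,0],"claw": 1},{"linear": [0,0,0],"turn": [0,0,0],"claw": 1},{"linear": [0,0,0],"turn": [0,0,0],"claw": 1},{"linear": [0,0,0],"turn": [0,0,0],"claw": 1},{"linear": [0,0,0],"turn": [0,0,0],"claw": 1},{"linear": [0,0,0],"turn": [0,0,0],"claw": 1},{"linear": [0,0,0],"turn": [0,0,0],"claw": 1},{"linear": [0,0,0],"turn": [0,0,0],"claw": 1},{"linear": [0,0,0],"turn": [0,0,0],"claw": 1},{"linear": [0,0,0],"turn": [0,0,0],"claw": 1},{"linear": [0,0,0],"turn": [0,0,0],"claw": 1},{"linear": [0,0,0],"turn": [0,0,0],"claw": 1},{"linear": [0,0,0],"turn": [0,0,0],"claw": 1},{"linear": [0,0,0],"turn": [0,0,0],"claw": 1},{"linear": [0,0,0],"turn": [0,0,0],"claw": 1},{"linear": [0,0,0],"turn": [0,0,0],"claw": 1}]}}

```text
time: 8.88
position: [0.4924, 0.1577, 0.1633]
tool_rot: [-2.16, -2.272, 0.01]
ft_force: [-13.6, 3.7, 7.4]
grip_width: 0.006
```

```bash
python3 -c "
from h import *
need([-.12,.202,.164])
d=cams.get_image('top');cv2.imwrite('pics/t3.png',cv2.resize(d['image'][165:275,150:400,::-1],None,fx=3.2,fy=3.2,interpolation=cv2.INTER_CUBIC))"
```

```text
t 8.8833 pos [0.4924 0.1577 0.1633] stand [-0.0596  0.205   0.1633] F [-13.4   4.3   7.4] w 0.006
target [0.4322 0.152  0.164 ] shift/0.03 in tool [-0.09 -2.01 -0.01] in goal axes [-0.1  -2.01 -0.02] turn/4deg [-0.13 -0.01  0.1 ]
```

View pics/t3.png

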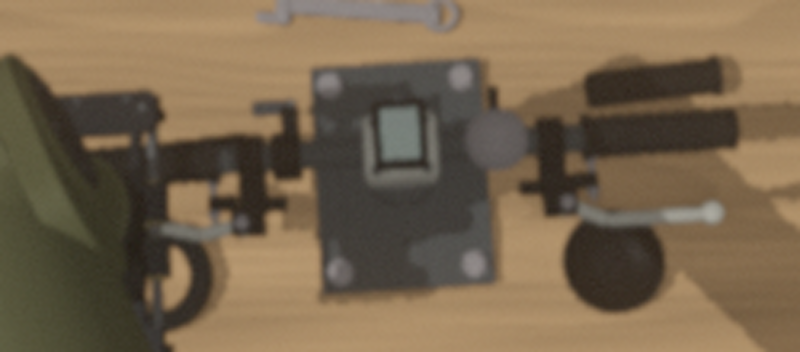

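The throttle lever is turned in to its stop, with the blade clear of the grip, and the bell lever is still out. I'll ease it back slowly.

{"method": "move_arm", "body": {"deltas": [{"linear": [0,-0.05,0],"turn": [0,0,0],"claw": 1},{"linear": [0,-0.1,0],"turn": [0,0,0],"claw": 1},{"linear": [0,-0.1,0],"turn": [0,0,0],"claw": 1},{"linear": [0,-0.1,0],"turn": [0,0,0],"claw": 1},{"linear": [0,-0.1,0],"turn": [0,0,0],"claw": 1},{"linear": [0,-0.1,0],"turn": [0,0,0],"claw": 1},{"linear": [0,-0.1,0],"turn": [0,0,0],"claw": 1},{"linear": [0,-0.1,0],"turn": [0,0,0],"claw": 1},{"linear": [0,-0.1,0],"turn": [0,0,0],"claw": 1},{"linear": [0,-0.1,0],"turn": [0,0,0],"claw": 1},{"linear": [0,-0.1,0],"turn": [0,0,0],"claw": 1},{"linear": [0,-0.1,0],"turn": [0,0,0],"claw": 1},{"linear": [0,-0.2,0],"turn": [0,0,0],"claw": 1},{"linear": [0,-0.3,0],"turn": [0,0,0],"claw": 1},{"linear": [0,-0.3,0],"turn": [0,0,0],"claw": 1},{"linear": [0,0,-0.5],"turn": [0,0,0],"claw": 1},{"linear": [0,0,-0.9],"turn": [0,0,0],"claw": 1},{"linear": [0,0,-0.9],"turn": [0,0,0],"claw": 1},{"linear": [0,0,-0.9],"turn": [0,0,0],"claw": 1},{"linear": [0,0,-0.3],"turn": [0,0,0],"claw": 1}]}}

```text
time: 10.6
position: [0.4399, 0.1536, 0.2726]
tool_rot: [2.164, 2.271, 0.007]
ft_force: [0.5, 0.3, -0.3]
grip_width: 0.004
```

```bash
python3 -c "
from h import *
need([-.12,-.205,.27])"
```

```text
t 10.6 pos [0.4399 0.1536 0.2726] stand [-0.1122  0.2032  0.2726] F [ 0.5  0.3 -0.3] w 0.004
target [ 0.4501 -0.2546  0.27  ] shift/0.03 in tool [-13.61  -0.32   0.09] in goal axes [-13.61  -0.26   0.09] turn/4deg [0.09 0.01 0.06]
```

{"method": "move_arm", "body": {"deltas": [{"linear": [-0.6,-0.3,0],"turn": [0.09,0,0.06],"claw": 1},{"linear": [-1,0,0],"turn": [0,0,0],"claw": 1},{"linear": [-1,0,0],"turn": [0,0,0],"claw": 1},{"linear": [-1,0,0],"turn": [0,0,0],"claw": 1},{"linear": [-1,0,0],"turn": [0,0,0],"claw": 1},{"linear": [-1,0,0],"turn": [0,0,0],"claw": 1},{"linear": [-1,0,0],"turn": [0,0,0],"claw": 1},{"linear": [-1,0,0],"turn": [0,0,0],"claw": 1},{"linear": [-1,0,0],"turn": [0,0,0],"claw": 1},{"linear": [-1,0,0],"turn": [0,0,0],"claw": 1},{"linear": [-1,0,0],"turn": [0,0,0],"claw": 1},{"linear": [-1,0,0],"turn": [0,0,0],"claw": 1},{"linear": [-1,0,0],"turn": [0,0,0],"claw": 1},{"linear": [-0.7,0,0],"turn": [0,0,0],"claw": 1},{"linear": [-0.3,0,0],"turn": [0,0,0],"claw": 1},{"linear": [0,0,0],"turn": [0,0,0],"claw": 1},{"linear": [0,0,0],"turn": [0,0,0],"claw": 1},{"linear": [0,0,0],"turn": [0,0,0],"claw": 1}]}}

```text
time: 12.1
position: [0.448, -0.2531, 0.2688]
tool_rot: [-2.166, -2.269, 0.006]
ft_force: [-0.1, 0.3, 0.7]
grip_width: 0.006
```

```bash
python3 -c "
from h import *
need([-.12,-.205,.164])
d=cams.get_image('wrist');s=cams.get_image('top')
a=cv2.resize(s['image'][165:275,150:400,::-1],(700,308),interpolation=cv2.INTER_CUBIC);b=cv2.resize(d['image'][:,:,::-1],(388,291))
c=np.zeros((599,700,3),np.uint8);c[:308]=a;c[308:,:388]=b;cv2.imwrite('pics/w4.png',c)"
```

```text
t 12.1 pos [ 0.448  -0.2531  0.2688] stand [-0.122  -0.2034  0.2688] F [-0.   0.3  0.7] w 0.006
target [ 0.4501 -0.2546  0.164 ] shift/0.03 in tool [-0.06  0.09  3.49] in goal axes [-0.05  0.07  3.49] turn/4deg [-0.09 -0.01  0.04]
```

View pics/w4.png

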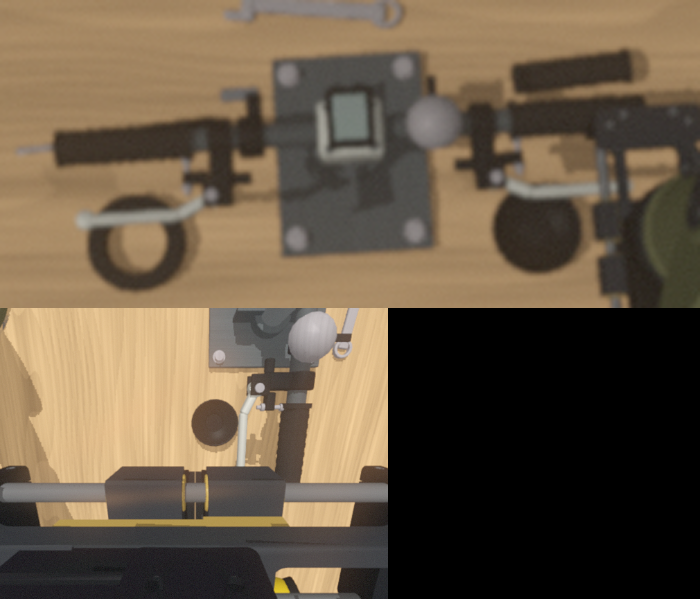

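The throttle lever is fully out again (top view, knob at (83,220)), and the fingers are ready in front of the bell lever. I'll descend and approach as before. Contact was at stand x of about -0.08.

{"method": "move_arm", "body": {"deltas": [{"linear": [0,0,0.5],"turn": [-0.09,0,0],"claw": 1},{"linear": [0,0,0.8],"turn": [0,0,0],"claw": 1},{"linear": [0,0,0.8],"turn": [0,0,0],"claw": 1},{"linear": [0,0,0.8],"turn": [0,0,0],"claw": 1},{"linear": [0,0,0.4],"turn": [0,0,0],"claw": 1},{"linear": [0,0,0.15],"turn": [0,0,0],"claw": 1},{"linear": [0,0,0],"turn": [0,0,0],"claw": 1},{"linear": [0,0.4,0],"turn": [0,0,0],"claw": 1},{"linear": [0,0.4,0],"turn": [0,0,0],"claw": 1},{"linear": [0,0.2,0],"turn": [0,0,0],"claw": 1},{"linear": [0,0,0],"turn": [0,0,0],"claw": 1},{"linear": [0,0,0],"turn": [0,0,0],"claw": 1}]}}

```text
time: 13.2
position: [0.4785, -0.2536, 0.1658]
tool_rot: [2.17, 2.271, 0.001]
ft_force: [0.2, -0.3, -0.1]
grip_width: 0.007
```

{"method": "move_arm", "body": {"deltas": [{"linear": [0,0.1,0],"turn": [0,0,0],"claw": 1},{"linear": [0,0.1,0],"turn": [0,0,0],"claw": 1},{"linear": [0,0.1,0],"turn": [0,0,0],"claw": 1},{"linear": [0,0.1,0],"turn": [0,0,0],"claw": 1},{"linear": [0,0,0],"turn": [0,0,0],"claw": 1},{"linear": [0,0,0],"turn": [0,0,0],"claw": 1}]}}

```text
time: 13.7
position: [0.4896, -0.2532, 0.1653]
tool_rot: [-2.172, -2.27, 0.0]
ft_force: [1.0, -0.3, -0.2]
grip_width: 0.004
```

```bash
python3 -c "
from h import *
need([-.06,-.203,.164])"
```

```text
t 13.7 pos [ 0.4896 -0.2532  0.1653] stand [-0.0805 -0.2054  0.1653] F [ 1.  -0.3 -0.2] w 0.004
target [ 0.51   -0.2499  0.164 ] shift/0.03 in tool [0.08 0.68 0.04] in goal axes [0.08 0.68 0.04] turn/4deg [-0.   -0.    0.01]
```

{"method": "move_arm", "body": {"deltas": [{"linear": [0,0.1,0.05],"turn": [0,0,0],"claw": 1},{"linear": [0,0.1,0],"turn": [0,0,0],"claw": 1},{"linear": [0,0.1,0],"turn": [0,0,0],"claw": 1},{"linear": [0,0,0],"turn": [0,0,0],"claw": 1},{"linear": [0,0,0],"turn": [0,0,0],"claw": 1}]}}

```text
time: 14.12
position: [0.4977, -0.2538, 0.1636]
tool_rot: [-2.172, -2.269, 0.003]
ft_force: [-3.9, -2.7, 0.2]
grip_width: 0.003
```

{"method": "move_arm", "body": {"deltas": [{"linear": [0,0.1,0],"turn": [0,0,0],"claw": 1},{"linear": [0,0.1,0],"turn": [0,0,0],"claw": 1},{"linear": [0,0,0],"turn": [0,0,0],"claw": 1},{"linear": [0,0,0],"turn": [0,0,0],"claw": 1}]}}

```text
time: 14.45
position: [0.5034, -0.2542, 0.1636]
tool_rot: [-2.173, -2.268, 0.004]
ft_force: [-4.5, -3.8, 0.2]
grip_width: 0.006
```

{"method": "move_arm", "body": {"deltas": [{"linear": [0,0.05,0],"turn": [0,0,0],"claw": 1},{"linear": [0,0,0],"turn": [0,0,0],"claw": 1},{"linear": [0,0,0],"turn": [0,0,0],"claw": 1}]}}

```text
time: 14.7
position: [0.5047, -0.2542, 0.1636]
tool_rot: [-2.173, -2.268, 0.004]
ft_force: [-4.7, -4.1, -0.4]
grip_width: 0.008
```

{"method": "move_arm", "body": {"deltas": [{"linear": [0,0.05,0],"turn": [0,0,0],"claw": 1},{"linear": [0,0,0],"turn": [0,0,0],"claw": 1},{"linear": [0,0,0],"turn": [0,0,0],"claw": 1}]}}

```text
time: 14.95
position: [0.5061, -0.2543, 0.1636]
tool_rot: [-2.173, -2.268, 0.005]
ft_force: [-4.7, -4.5, -0.8]
grip_width: 0.009
```

{"method": "move_arm", "body": {"deltas": [{"linear": [0,0.05,0],"turn": [0,0,0],"claw": 1},{"linear": [0,0.05,0],"turn": [0,0,0],"claw": 1},{"linear": [0,0,0],"turn": [0,0,0],"claw": 1},{"linear": [0,0,0],"turn": [0,0,0],"claw": 1}]}}

```text
time: 15.28
position: [0.509, -0.2544, 0.1636]
tool_rot: [-2.173, -2.268, 0.005]
ft_force: [-4.1, -4.6, 0.6]
grip_width: 0.006
```

{"method": "move_arm", "body": {"deltas": [{"linear": [0,0.05,0],"turn": [0,0,0],"claw": 1},{"linear": [0,0,0],"turn": [0,0,0],"claw": 1},{"linear": [0,0,0],"turn": [0,0,0],"claw": 1}]}}

```text
time: 15.53
position: [0.5105, -0.2543, 0.1636]
tool_rot: [-2.174, -2.268, 0.005]
ft_force: [-4.7, -4.7, 0.2]
grip_width: 0.005
```

{"method": "move_arm", "body": {"deltas": [{"linear": [0,0.05,0],"turn": [0,0,0],"claw": 1},{"linear": [0,0,0],"turn": [0,0,0],"claw": 1},{"linear": [0,0,0],"turn": [0,0,0],"claw": 1}]}}

```text
time: 15.78
position: [0.5119, -0.2543, 0.1636]
tool_rot: [-2.174, -2.268, 0.005]
ft_force: [-4.7, -5.3, 1.3]
grip_width: 0.003
```

{"method": "move_arm", "body": {"deltas": [{"linear": [0,0.04,0],"turn": [0,0,0],"claw": 1},{"linear": [0,0,0],"turn": [0,0,0],"claw": 1},{"linear": [0,0,0],"turn": [0,0,0],"claw": 1}]}}

```text
time: 16.03
position: [0.513, -0.2542, 0.1635]
tool_rot: [-2.174, -2.268, 0.005]
ft_force: [-5.3, -4.5, 1.0]
grip_width: 0.003
```

{"method": "move_arm", "body": {"deltas": [{"linear": [0,0.04,0],"turn": [0,0,0],"claw": 1},{"linear": [0,0,0],"turn": [0,0,0],"claw": 1},{"linear": [0,0,0],"turn": [0,0,0],"claw": 1}]}}

```text
time: 16.28
position: [0.5138, -0.2542, 0.1635]
tool_rot: [-2.173, -2.267, 0.006]
ft_force: [-6.0, -4.3, 1.4]
grip_width: 0.007
```

{"method": "move_arm", "body": {"deltas": [{"linear": [0,0.04,0],"turn": [0,0,0],"claw": 1},{"linear": [0,0,0],"turn": [0,0,0],"claw": 1},{"linear": [0,0,0],"turn": [0,0,0],"claw": 1}]}}

```text
time: 16.53
position: [0.514, -0.2543, 0.1635]
tool_rot: [-2.172, -2.265, 0.009]
ft_force: [-8.8, -4.6, 3.4]
grip_width: 0.004
```

{"method": "move_arm", "body": {"deltas": [{"linear": [0,0.04,0],"turn": [0,0,0],"claw": 1},{"linear": [0,0,0],"turn": [0,0,0],"claw": 1},{"linear": [0,0,0],"turn": [0,0,0],"claw": 1}]}}

```text
time: 16.78
position: [0.5141, -0.2543, 0.1634]
tool_rot: [-2.171, -2.264, 0.011]
ft_force: [-11.8, -3.7, 5.0]
grip_width: 0.004
```

Same stop behaviour. I'll add a little more and hold.

{"method": "move_arm", "body": {"deltas": [{"linear": [0,0.03,0],"turn": [0,0,0],"claw": 1},{"linear": [0,0,0],"turn": [0,0,0],"claw": 1},{"linear": [0,0,0],"turn": [0,0,0],"claw": 1},{"linear": [0,0,0],"turn": [0,0,0],"claw": 1},{"linear": [0,0,0],"turn": [0,0,0],"claw": 1},{"linear": [0,0,0],"turn": [0,0,0],"claw": 1},{"linear": [0,0,0],"turn": [0,0,0],"claw": 1},{"linear": [0,0,0],"turn": [0,0,0],"claw": 1},{"linear": [0,0,0],"turn": [0,0,0],"claw": 1},{"linear": [0,0,0],"turn": [0,0,0],"claw": 1},{"linear": [0,0,0],"turn": [0,0,0],"claw": 1},{"linear": [0,0,0],"turn": [0,0,0],"claw": 1},{"linear": [0,0,0],"turn": [0,0,0],"claw": 1},{"linear": [0,0,0],"turn": [0,0,0],"claw": 1},{"linear": [0,0,0],"turn": [0,0,0],"claw": 1},{"linear": [0,0,0],"turn": [0,0,0],"claw": 1}]}}

```text
time: 18.12
position: [0.5142, -0.2543, 0.1633]
tool_rot: [-2.17, -2.263, 0.013]
ft_force: [-13.3, -4.3, 6.0]
grip_width: 0.004
```

{"method": "move_arm", "body": {"deltas": [{"linear": [0,-0.05,0],"turn": [0,0,0],"claw": 1},{"linear": [0,-0.1,0],"turn": [0,0,0],"claw": 1},{"linear": [0,-0.1,0],"turn": [0,0,0],"claw": 1},{"linear": [0,-0.1,0],"turn": [0,0,0],"claw": 1},{"linear": [0,-0.1,0],"turn": [0,0,0],"claw": 1},{"linear": [0,-0.1,0],"turn": [0,0,0],"claw": 1},{"linear": [0,-0.1,0],"turn": [0,0,0],"claw": 1},{"linear": [0,-0.1,0],"turn": [0,0,0],"claw": 1},{"linear": [0,-0.1,0],"turn": [0,0,0],"claw": 1},{"linear": [0,-0.1,0],"turn": [0,0,0],"claw": 1},{"linear": [0,-0.1,0],"turn": [0,0,0],"claw": 1},{"linear": [0,-0.1,0],"turn": [0,0,0],"claw": 1},{"linear": [0,-0.2,0],"turn": [0,0,0],"claw": 1},{"linear": [0,-0.3,0],"turn": [0,0,0],"claw": 1},{"linear": [0,-0.3,0],"turn": [0,0,0],"claw": 1},{"linear": [0,0,-0.5],"turn": [0,0,0],"claw": 1},{"linear": [0,0,-0.9],"turn": [0,0,0],"claw": 1},{"linear": [0,0,-0.9],"turn": [0,0,0],"claw": 1},{"linear": [0,0,-0.9],"turn": [0,0,0],"claw": 1},{"linear": [0,0,-0.3],"turn": [0,0,0],"claw": 1}]}}

```text
time: 19.78
position: [0.4616, -0.2553, 0.2731]
tool_rot: [2.168, 2.265, 0.001]
ft_force: [0.3, -0.6, 0.6]
grip_width: 0.007
```

{"method": "move_arm", "body": {"deltas": [{"linear": [0.6,-0.2,0],"turn": [0,0,0],"claw": 1},{"linear": [1,0,0],"turn": [0,0,0],"claw": 1},{"linear": [1,0,0],"turn": [0,0,0],"claw": 1},{"linear": [1,0,0],"turn": [0,0,0],"claw": 1},{"linear": [1,0,0],"turn": [0,0,0],"claw": 1},{"linear": [0.6,0,0],"turn": [0,0,0],"claw": 1},{"linear": [0,0,0],"turn": [0,0,0],"claw": 1},{"linear": [0,0,0],"turn": [0,0,0],"claw": 1},{"linear": [0,0,0],"turn": [0,0,0],"claw": 1}]}}

```text
time: 20.53
position: [0.4473, -0.1002, 0.2685]
tool_rot: [2.173, 2.268, -0.001]
ft_force: [0.3, -0.6, -0.3]
grip_width: 0.005
```

```bash
python3 -c "
from h import *
need([-.12,-.205,.164])
s=cams.get_image('top')
cv2.imwrite('pics/t5.png',s['image'][:,:,::-1])"
```

```text
t 20.5333 pos [ 0.4473 -0.1002  0.2685] stand [-0.116  -0.0507  0.2685] F [ 0.3 -0.7 -0.3] w 0.005
target [ 0.4501 -0.2546  0.164 ] shift/0.03 in tool [-5.14 -0.13  3.49] in goal axes [-5.14 -0.13  3.48] turn/4deg [-0.01  0.01 -0.02]
```

View pics/t5.png

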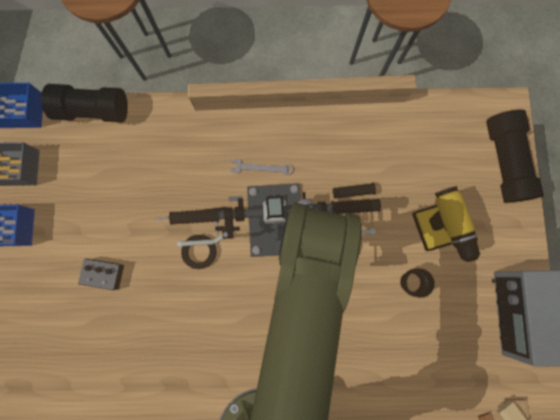

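Both levers are out: the knobs are at (180,244) and (372,231), the same pixels as at the start. The visible bystanders haven't moved, and the arm is clear with no force on it.

```bash
python3 -c "
from bench import ctrl
print(ctrl.close_job())"
```

```text
the job is handed in; nothing more can be done
None
```

I pressed both brake levers to their stops, throttle side first and then bell side. I used the backs of the shut fingers from the side away from the grip, held each for over a second, and eased it back at about 36 mm/s. I handed the job in at about 20.5 s; it reports no verdict.

- **Stop and force:** each lever went in about 20 mm, by my estimate of where contact began, then stopped moving while the force climbed. The holding force was about 14 N along the press direction and 15–16 N in total, well under 40 N at every reading.
- **Last checks:** in the final top view both lever knobs are at the same pixels as at the start. The arm is clear, reading under 1 N (noise).
- **Bystanders:** all the ones I could see are where they were. The dish was hidden under the arm in that last picture, but the fingertips always stayed more than 0.1 m above it.
- **Small disagreements:** the bell lever's stop was about 2–3 mm further in than the throttle side's in my stand frame, within my yaw estimate's error. Before the stops, the wrist read 6–7.5 N against the 5 N given, probably friction and the blade's slant.

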